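# Hand a mandarin dish to a guest

## Robot

A 6-joint arm with a two-finger parallel gripper is mounted at the origin on a cart in front of the work surface, level with it; the furniture and walls round the work are solid. World frame = base frame: x ahead of the robot, y to its left, z up, the work surface at z = 0. Lengths are in m, angles in degrees, forces in N, time in s.
With the tool pointing down it reaches from about 0.325 to 0.85 m from the base axis. Payload 15.5 kg.
Tool frame: the origin (TCP) lies on the centre line of the jaws, within the pads' length; the fingertips stand 22 mm ahead of it and the grasp point (between the pads) lies 3 mm ahead of it (tip_extent is the distance from the TCP to the fingertips, in m); z points along the fingers, y is the line along which they close (so a half turn about z gives the same grasp; the last joint's range is limited). The gripper opens to 91 mm and grips with 3 to 60 N. Pads are 32 mm wide; open, the fingers measure 118 mm over their backs; the gripper's body (76 mm by 178 mm) begins 60 mm behind the grasp point.
Start: joints at [-68.497, 28.281, 77.091, -0, 74.628, -5.472], TCP at [0.284, -0.557, 0.236] pointing down, gripper open.
Joint ranges: [-166.48, 166.48], [-47.26, 123.95], [12.59, 153.08], [-70.14, 250.14], [6.76, 159.57], [-176.63, 176.63]. Speed limits (degrees/s): [108.29, 108.29, 147.25, 172.46, 172.46, 172.46].

## Interface

Orientations are given as a 3x3 rotation matrix whose columns are the frame's x, y, z axes.
In Python, from plant import * gives the robot as it stands.
- The arm moves only by the tool carry_out, never from a script. Its argument "increments" is text: rows parted by semicolons, each of 7 numbers parted by spaces: the shift along the tool's x, y, z each as a share of 20 cm, from -1 to 1, then the turn, a rotation vector about the tool's x, y, z each as a share of 2 pi rad, from -1 to 1, then the finger opening in mm, from 0 to 91.2. In form: dx dy dz wx wy wz fingers; .... A call has 1 to 5 rows; each row is the pose to reach, as a shift and turn from the pose commanded when the call began, along the tool's axes at that moment, turning the shorter way round; what a row does not reach only later rows make up. A row lasts 1/10 s, in which the tool goes at most 50 mm and 8.59 degrees, less where a joint would pass 70% of its speed; a pose out of reach is approached as far as the arm can. A call with a number of a shift or a turn outside -1 to 1 is refused whole. A call with a gripper value outside its range is refused whole. The fingers move at their own pace and stop on an object; the grip force is fixed at half the most. Time passes only in rows, so rows that repeat a pose let the fingers close. It gives the time, the measured TCP pose, the force, the opening and the grip force at its end, in the units of the state.
- observe(): the state, without advancing time (a new reading comes with each control period).
- get_image(name): name is "scene" or "top" or "wrist"; returns a dict with "color" (384x512x3 uint8, blue, green, red), "K" (3x3 intrinsics, pixels), "T" (4x4, takes a point from camera to world coordinates); the wrist camera has in their place "hand_eye" (4x4, takes a point from camera to tool coordinates, whose origin is the TCP and whose axes are the flange's). Camera axes: x right, y up, looking along -z (the intrinsics and any distortion apply to the point x, -y, -z); pixel columns grow to the right and rows downward; lengths in m; the calibration is good to about 2 mm. The wrist camera is an equidistant fisheye: a pixel r from the principal point sees the ray r / f radians off the axis. A picture is of the moment at which its call begins: read the wrist's pose just before it. There is no depth.
- job_done(): hands the job in; it is judged then, once.
The state is a dict: "time": time; "q": joint angles; "qvel": joint speeds; "joint_torque": joint torques, N m; "ee_pos": TCP position; "eef_rot": TCP orientation; "ft_force": force on the tool from outside, world axes, zero at the start; "wrist_torque": the same for the moment, N m; "grip_width": finger opening in m; "grip_force": force on a finger pad.
Only numpy, scipy, OpenCV 4.12 (cv2) and the standard library are available. Lean on these libraries where they do the work, as an engineer would, in place of code of your own. Each camera call takes 0.05 s, during which the arm holds its last target. There are 200 camera calls.

## Task

A guest at the right-hand end of the worktop is to be handed the mandarin. Take the steel cover off the white dish and hang it by the middle of its arched handle on the hook of the stand; then lift the dish by one of its two wooden grips to about 15 cm above the worktop and, up there, turn it a quarter turn so that the free grip points straight to the right along the worktop, at the guest's end. Keep the dish level and the mandarin lying loose and untouched in its middle all the while, leave the tableware round about alone, and finish while still holding the dish up there, steady: do not put it down or let go.

Things in the scene. Friction and masses are not known exactly. Their poses are not given: they have to be found in the camera images.
- dish: white round footed dish, about 0.24 kg, lip 160 mm across, 34 mm high; origin under the middle of its foot, z up. Floor rises gently (8 degrees) from the middle; a ledge 25 mm up carries the cover. Wooden grips stand out at its own +x and -x, centres 107 mm from the middle, 34 mm up. At the start x points roughly away from the robot (within 0.35 rad): one grip near, one far
- grip_a (a point): centre of the wooden grip on the +x side of the dish; each grip is a bar 46 mm long (dish's x), 16 mm wide (dish's y), 20 mm high, free below, to be pinched across its width from above
- grip_b (a point): centre of the wooden grip on the -x side of the dish; each grip is a bar 46 mm long (dish's x), 16 mm wide (dish's y), 20 mm high, free below, to be pinched across its width from above
- mandarin: loose orange ball-shaped mandarin, 52 mm diameter, 70 g, origin at its centre; lies in the middle of the dish under the cover, its centre about 36 mm above the dish's underside
- cover: round hollow steel cover, 128 mm across, 52 mm high to the flat of its dome, 0.15 kg, standing loosely on the dish's ledge; origin in the middle of its open underside, z up. On top an arched handle of 8 mm round wire in its own y-z plane: feet at y = +-46 mm; wire centre 102 mm above the underside at the middle, 99 mm at y = +-26 mm; 46 mm free under the wire
- cover_handle (a point): wire centre at the middle (top) of the cover's arched handle
- hook_stand: dark steel stand, fixed: round base 150 mm across, 12 mm thick, origin under its middle. An 8 mm wire post rises 55 mm behind the middle (own +x), bends over at 194 mm height and runs forward (own -x, roughly towards the robot) and down into an upturned hook. The handle, its wire along the stand's own y axis, comes from in front so that the hook passes under it, then is lowered
- hook (a point): top of the wire in the lowest part of the hook, where the handle comes to rest: 42 mm in front of the stand's middle, 178 mm above the worktop. The hook's tip is 21 mm farther forward, its top 195 mm high, the hook's underside 170 mm high; behind, the wire climbs to 198 mm height 58 mm back from this point
- guest (a point): reference point on the worktop at its right-hand side, before the jam trays; its axes are the world's: x ahead, y to the left along the worktop, so the guest's end, where the free grip must point, is its -y direction
- bowls: bystander: stack of cream bowls, 151 mm across, 127 mm high, origin under its middle
- mug: bystander: white mug with green dots, 78 mm across, 93 mm high
- glass: bystander: clear drinking glass, 78 mm across, 86 mm high, origin under its middle
- mill: bystander: small white shaker with a grey top, 44 mm across, 90 mm high, origin under its middle

How it is judged (in metres and radians):
On the way, in this order (a step that is already met when the one before it is completed fails the run):
1. the cover hangs by the middle of its handle on the hook, let go and quiet (distance between cover_handle and hook below 0.018 m and contact force between cover and hook_stand above 0.4 N and contact force between cover and the fingers below 0.1 N and linear speed of cover below 0.05 m/s), for 0.3 s.
2. the dish is lifted clear of the worktop, not yet turned (height (world z) of dish above 0.05 m and angle between the x axis of dish and the y axis of guest, either way round above 0.7 rad and contact force between dish and the fingers above 1 N), for 0.1 s.
At the end, for the whole second after the job is handed in: Cover hangs untouched and still, mid-handle within 18 mm of the hook's low point. Fingers hold the dish by one grip, underside 0.10 to 0.22 m up, level within 0.12 rad, still, grips along the worktop within 0.18 rad, the free one to the right, mandarin within 15 mm of its middle (all of step 1 and height (world z) of dish between 0.1 and 0.22 m and contact force between dish and the fingers above 1 N and contact force between dish and hook_stand below 0.1 N and contact force between dish and bowls below 0.1 N and angle between the x axis of dish and the y axis of guest, either way round below 0.18 rad and ((x of guest in the frame of dish above 0.02 m and x of the grasp point in the frame of dish below -0.06 m) or (x of guest in the frame of dish below -0.02 m and x of the grasp point in the frame of dish above 0.06 m)) and angle between dish's own z axis and vertical below 0.12 rad and linear speed of dish below 0.03 m/s and angular speed of dish below 0.2 rad/s and horizontal distance between mandarin and dish below 0.015 m and z of mandarin in the frame of dish below 0.05 m); the arm keeps its last pose, push and grip.
It fails at once if the mandarin rolls out of the middle of the dish (more than about 35 mm off) (distance between mandarin and dish above 0.052 m).
It fails at once if the dish is tipped by more than 0.25 rad (angle between dish's own z axis and vertical above 0.25 rad).
It fails at once if the mandarin is touched by the fingers (contact force between mandarin and the fingers above 0.3 N).
It fails at once if tableware round about is shoved more than 30 mm (distance of any of bowls, mug, glass, mill from where it was at the start of the episode above 0.03 m).
It also fails if it takes over 67 s, if anything falls off the work surface, if the arm or the gripper's body presses on something with over 40 N, if the wrist force passes 120 N, or if a joint passes its speed limit or range.

## Working session

There is one attempt and no reset: what is moved stays moved. The work goes in short steps, Python scripts to look and compute and a tool call to move; the robot and the scene stay as the last step left them, time stands still between calls to the robot, and variables do not carry over. Pictures are saved under pics/ and viewed, at most 10 in all, crops included, and the job is handed in when it is done.

Besides the shell and the picture viewer there is one more tool, called after "Emit:" by a JSON object that holds its "op" and its "data", one argument or row to a line. carry_out: Moves the arm, as the interface text tells. Its arguments: {"type":"object","properties":{"increments":{"type":"string"}},"required":["increments"]}

```bash
mkdir -p pics
python3 - <<'E'
from plant import *
import cv2,numpy as np,pickle
s=observe();d={'s':s}
for n in("scene","top","wrist"):
    d[n]=get_image(n);cv2.imwrite(f"pics/{n}0.png",d[n]["color"])
    print(n,d[n]["K"].round(1).tolist(),np.round(d[n].get("T",d[n].get("hand_eye")),3).tolist())
pickle.dump(d,open("d0.pkl","wb"))
print(s["time"],np.round(s["eef_rot"],3).tolist())
a=np.hstack([cv2.resize(d[n]["color"],(800,600)) for n in("scene",)]);cv2.imwrite("pics/s0b.png",a)
cv2.imwrite("pics/t0b.png",cv2.resize(d["top"]["color"],(800,600),interpolation=cv2.INTER_CUBIC))
E
```

```text
scene [[413.1, 0.0, 256.3], [0.0, 413.1, 188.0], [0.0, 0.0, 1.0]] [[-0.881, 0.29, -0.372, 0.053], [-0.472, -0.573, 0.67, 0.766], [-0.019, 0.767, 0.642, 0.979], [0.0, 0.0, 0.0, 1.0]]
top [[404.4, 0.0, 253.8], [0.0, 404.4, 199.5], [0.0, 0.0, 1.0]] [[0.006, 0.996, -0.092, 0.456], [-1.0, 0.006, 0.001, -0.112], [0.001, 0.092, 0.996, 1.123], [0.0, 0.0, 0.0, 1.0]]
wrist [[297.3, 0.0, 254.3], [0.0, 297.3, 193.1], [0.0, 0.0, 1.0]] [[0.001, 0.959, 0.285, 0.081], [1.0, -0.001, -0.0, 0.002], [-0.0, 0.285, -0.959, -0.149], [0.0, 0.0, 0.0, 1.0]]
0.0 [[0.891, 0.454, -0.0], [0.454, -0.891, 0.001], [0.0, -0.001, -1.0]]
```

View pics/t0b.png

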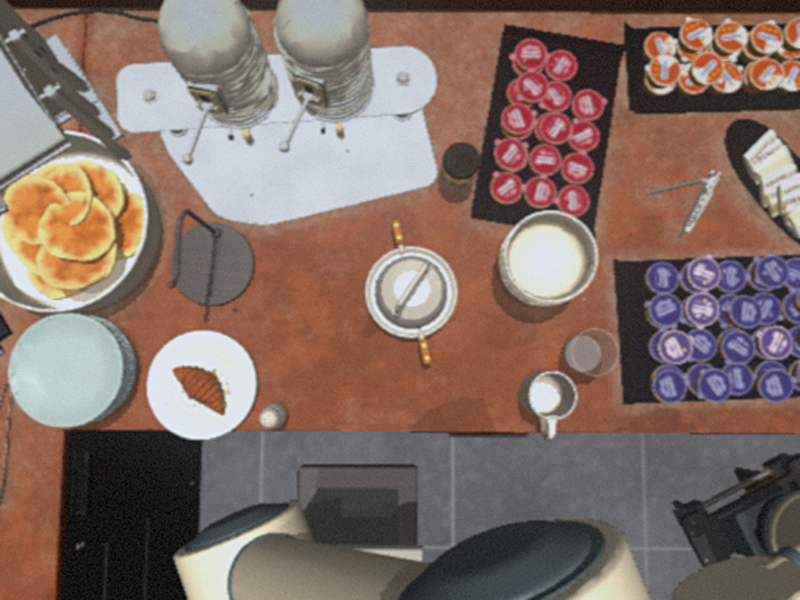

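View pics/s0b.png

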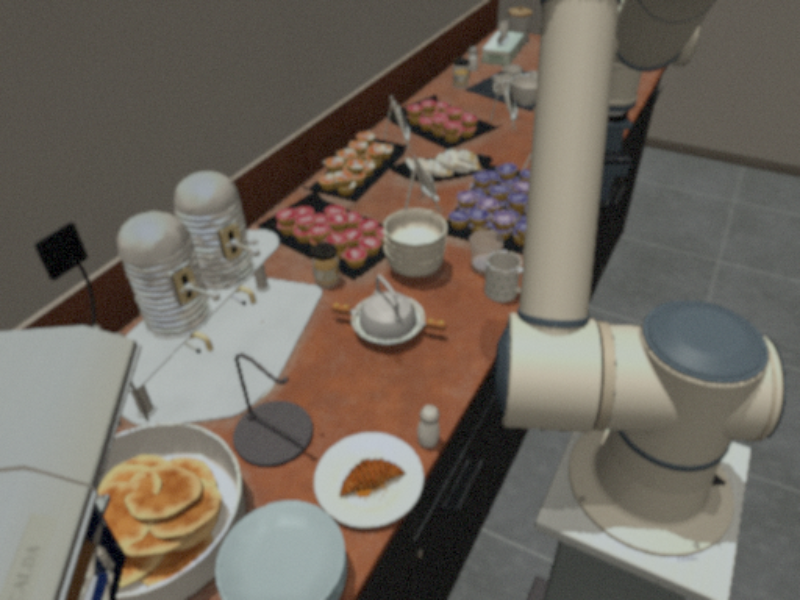

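The top view shows the dish at about (411,291), with its grips at (397,235) and (425,350). The cover handle runs diagonally from (397,312) to (430,265). The stand's base is at (212,263), and its hook wire runs from (185,215) to (178,283). I'll enlarge these areas.

Run:
```python
import pickle,cv2,numpy as np
d=pickle.load(open("d0.pkl","rb"))
def crop(n,x,y,w=80,h=60,k=5): return cv2.resize(d[n]["color"][y:y+h,x:x+w],(w*k,h*k),interpolation=cv2.INTER_CUBIC)
a=np.vstack([np.hstack([crop("top",98,132),crop("top",223,150,80,60)]),np.hstack([crop("scene",135,223,80,60),crop("scene",208,170)])])
cv2.imwrite("pics/c1.png",a)
```

```text
(no output)
```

View pics/c1.png

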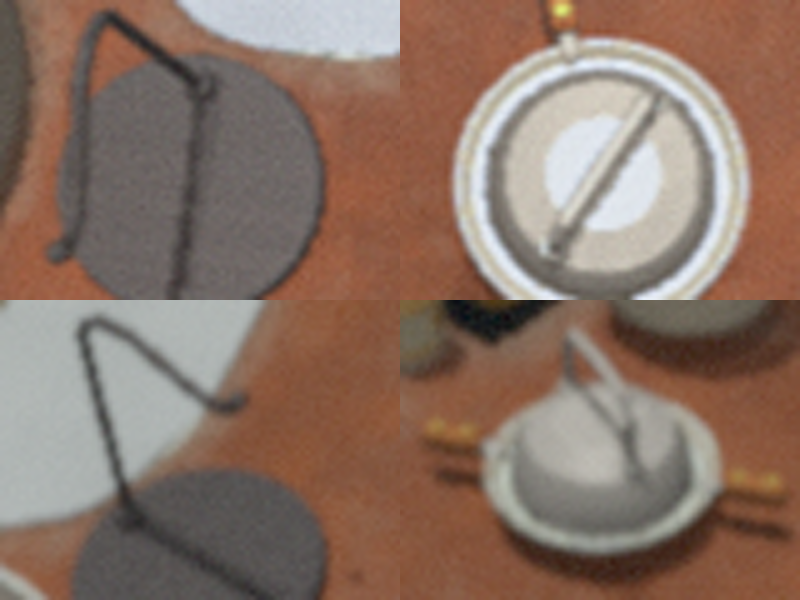

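The upper-left crop shows the stand from above, with the post foot at (203,88), the bend at (107,15) and the hook tip at (60,250). In the lower-left crop (scene), the foot is at (130,217), the bend at (92,25), the hook low point at about (222,105) and the tip at (240,98), all relative to the panel. In the dish panels, the handle ends from above are (255,95) and (153,255). In scene, the arch corners are (173,32) and about (230,115).

```bash
cat > h.py <<'E'
import pickle,cv2,numpy as np
def ray(c,uv,T=None):
    K=c["K"];p=np.array([(uv[0]-K[0,2])/K[0,0],-(uv[1]-K[1,2])/K[1,1],-1.])
    T=c["T"];r=T[:3,:3]@p
    return T[:3,3],r/np.linalg.norm(r)
def wray(c,s,uv):
    K=c["K"];dx,dy=uv[0]-K[0,2],uv[1]-K[1,2];r=np.hypot(dx,dy);th=r/K[0,0]
    p=np.array([np.sin(th)*dx/r,-np.sin(th)*dy/r,-np.cos(th)])
    R=np.array(s["eef_rot"]);H=c["hand_eye"]
    return np.array(s["ee_pos"])+R@H[:3,3],R@H[:3,:3]@p
def plane(o,r,z): return o+r*(z-o[2])/r[2]
def tri(*rs):
    A=sum(np.eye(3)-np.outer(r,r) for o,r in rs);b=sum((np.eye(3)-np.outer(r,r))@o for o,r in rs)
    p=np.linalg.solve(A,b);e=max(np.linalg.norm(np.cross(p-o,r)) for o,r in rs);return p.round(4),round(e,4)
def wproj(c,s,P):
    R=np.array(s["eef_rot"]);H=c["hand_eye"];q=R.T@(np.array(P)-s["ee_pos"]);q=H[:3,:3].T@(q-H[:3,3])
    th=np.arctan2(np.hypot(q[0],q[1]),-q[2]);n=np.hypot(q[0],q[1]);K=c["K"]
    return K[:2,2]+K[0,0]*th*np.array([q[0],-q[1]])/n
def proj(c,P):
    T=c["T"];q=T[:3,:3].T@(np.array(P)-T[:3,3]);K=c["K"];return np.array([K[0,2]-K[0,0]*q[0]/q[2],K[1,2]+K[1,1]*q[1]/q[2]])
E
python3 - <<'E'
from h import *
d=pickle.load(open("d0.pkl","rb"));t,s=d["top"],d["scene"]
T=lambda x,y,ox,oy:(ox+x/5,oy+y/5)
tr=lambda a,ox,oy:ray(t,T(*a,ox,oy)); sr=lambda a,ox,oy:ray(s,T(*a,ox,oy))
print("basetop",plane(*tr((191,183),98,132),.012),"foot",plane(*tr((203,88),98,132),.012))
print("bend",tri(tr((107,17),98,132),sr((92,25),135,223)))
print("tip",tri(tr((60,252),98,132),sr((240,98),135,223)))
print("tip z.19",plane(*tr((60,252),98,132),.19),"bend z.194",plane(*tr((107,17),98,132),.192))
print("lip",plane(*tr((201,186),223,150),.034))
for g in((254.1,150.4),(272,224)):print("grip",plane(*ray(t,g),.044))
for a in((255,95),(153,255),(204,175)):print("handle",plane(*tr(a,223,150),.124))
print("cornA",tri(tr((252,100),223,150),sr((173,32),208,170)),"cornB",tri(tr((158,245),223,150),sr((230,115),208,170)))
E
```

```text
basetop [0.64244126 0.21457471 0.012     ] foot [0.69608803 0.20965166 0.012     ]
bend (array([0.6916, 0.2069, 0.1773]), np.float64(0.0031))
tip (array([0.5783, 0.2216, 0.1889]), np.float64(0.0017))
tip z.19 [0.57971252 0.22210182 0.19      ] bend z.194 [0.6907119  0.20367766 0.192     ]
lip [ 0.58999609 -0.13791508  0.034     ]
grip [ 0.68904548 -0.11258884  0.044     ]
grip [ 0.49014544 -0.16154827  0.044     ]
handle [ 0.62489122 -0.16256422  0.124     ]
handle [ 0.54428947 -0.11210333  0.124     ]
handle [ 0.58444163 -0.13724067  0.124     ]
cornA (array([ 0.6217, -0.1618,  0.1206]), np.float64(0.0013)) cornB (array([ 0.5509, -0.1144,  0.1108]), np.float64(0.0004))
```

```bash
cat >> h.py <<'E'
def go(pos,a,extra=None):
    """increments to a tool-down pose with tool x at world angle a (deg)"""
    from plant import observe
    from scipy.spatial.transform import Rotation as Ro
    s=observe();R=np.array(s["eef_rot"]);a=np.radians(a)
    G=np.array([[np.cos(a),np.sin(a),0],[np.sin(a),-np.cos(a),0],[0,0,-1]])
    if extra is not None: G=extra@G
    d=R.T@(np.array(pos)-s["ee_pos"]);w=Ro.from_matrix(R.T@G).as_rotvec()
    print("t",s["time"],"p",np.round(s["ee_pos"],4),"a",np.degrees(np.arctan2(R[1,0],R[0,0])).round(2),"tilt",np.round(R[:2,2],4),"w",round(s["grip_width"],4),"gf",round(s["grip_force"],2),"F",np.round(s["ft_force"],2))
    print("shift",(d/.2).round(4),"turn",(w/2/np.pi).round(4));return s
E
python3 -c "
from h import *
go((.608,-.151,.26),148)"
```

```text
t 0.15 p [ 0.2834 -0.5568  0.2355] a 26.97 tilt [-0.0003  0.0008] w 0.0909 gf 0.0 F [-0.    0.51 -0.08]
shift [ 2.3666 -1.0721 -0.1213] turn [-1.000e-04 -2.000e-04 -3.362e-01]
```

Emit:
{"op": "carry_out", "data": {
  "increments": "0.9 -0.41 -0.1 0 0 -0.11 91; 0.9 -0.41 -0.1 0 0 -0.11 91; 0.9 -0.41 -0.1 0 0 -0.11 91; 0.9 -0.41 -0.1 0 0 -0.11 91; 0.9 -0.41 -0.1 0 0 -0.11 91"
}}

```text
time: 0.65
ee_pos: [0.4097, -0.398, 0.2565]
eef_rot: [[0.388, 0.922, 0.001], [0.922, -0.388, 0.001], [0.001, 0.001, -1.0]]
ft_force: [-0.6, -1.4, 0.7]
grip_width: 0.0911
grip_force: 0.0
```

```bash
python3 -c "
from h import *
go((.608,-.151,.26),148)"
```

```text
t 0.65 p [ 0.4097 -0.398   0.2565] a 67.17 tilt [0.001  0.0009] w 0.0911 gf 0.0 F [-0.65 -1.39  0.71]
shift [ 1.5232  0.4349 -0.0153] turn [ 2.000e-04 -1.000e-04 -2.245e-01]
```

Emit:
{"op": "carry_out", "data": {
  "increments": "0.95 0.27 -0.01 0 0 -0.11 91; 0.95 0.27 -0.01 0 0 -0.11 91; 0.95 0.27 -0.01 0 0 -0.11 91; 0.95 0.27 -0.01 0 0 -0.11 91; 0.95 0.27 -0.01 0 0 -0.11 91"
}}

```text
time: 1.15
ee_pos: [0.5346, -0.245, 0.2578]
eef_rot: [[-0.289, 0.957, 0.001], [0.957, 0.289, 0.001], [0.001, 0.001, -1.0]]
ft_force: [-0.7, -1.1, -0.3]
grip_width: 0.091
grip_force: 0.0
```

Emit:
{"op": "carry_out", "data": {
  "increments": "0.336 0.492 0 0 0 -0.1145 91; 0.336 0.492 0 0 0 -0.1145 91; 0.336 0.492 0 0 0 -0.1145 91; 0.336 0.492 0 0 0 -0.1145 91; 0.336 0.492 0 0 0 -0.1145 91"
}}

```text
time: 1.65
ee_pos: [0.6079, -0.1565, 0.2575]
eef_rot: [[-0.846, 0.532, -0.001], [0.532, 0.846, 0.0], [0.001, -0.0, -1.0]]
ft_force: [-0.2, 0.7, 0.9]
grip_width: 0.0913
grip_force: 0.0
```

```bash
python3 -c "
from h import *
from plant import *
s=go((.608,-.151,.26),148)
w=get_image('wrist');pickle.dump((s,w),open('w1.pkl','wb'))
cv2.imwrite('pics/w1.png',cv2.resize(w['color'],(800,600),interpolation=cv2.INTER_CUBIC))
for P in [(.586,-.1375,.127),(.608,-.151,.124),(.59,-.138,.034),(.486,-.163,.044),(.694,-.112,.044)]: print(P,wproj(w,s,P)*1.5625)
"
```

```text
t 1.65 p [ 0.6079 -0.1565  0.2575] a 147.83 tilt [-0.0007  0.0002] w 0.0913 gf 0.0 F [-0.24  0.7   0.88]
shift [ 0.0142  0.0236 -0.0127] turn [-0.     -0.0001 -0.0005]
(0.586, -0.1375, 0.127) [406.19455119 251.63982629]
(0.608, -0.151, 0.124) [406.31782089 291.17468965]
(0.59, -0.138, 0.034) [406.14046489 235.41159466]
(0.486, -0.163, 0.044) [307.82345337 143.73093872]
(0.694, -0.112, 0.044) [497.79496579 326.20398576]
```

View pics/w1.png

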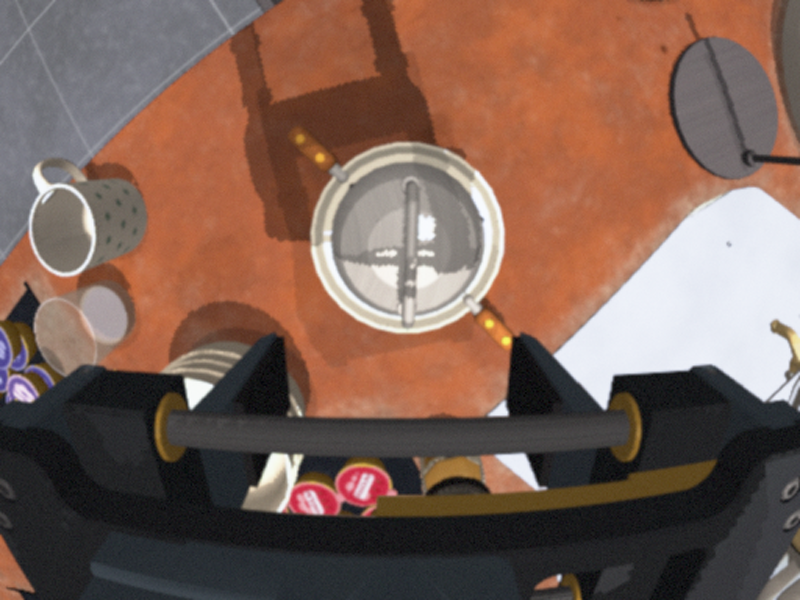

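The wrist view shows the handle line running from (411,183) to (408,325). The dish lip is centred at about (407.5,237), within about 2 px of the prediction, and the near grip is at (312,148). Next I triangulate the handle ends.

Run:
```python
from h import *
d=pickle.load(open("d0.pkl","rb"));t=d["top"];s,w=pickle.load(open("w1.pkl","rb"))
W=lambda a:wray(w,s,np.array(a)/1.5625)
tr=lambda a:ray(t,(223+a[0]/5,150+a[1]/5))
A=tri(tr((255,97)),W((408,322)));B=tri(tr((154,254)),W((411,186)));print(A,B,(A[0]+B[0])/2)
v=A[0]-B[0];print(np.linalg.norm(v),np.degrees(np.arctan2(v[1],v[0])))
for z in(.127,.115):
  for p in((411,240),(410,250),(409.5,270),(409,290)):print(z,plane(*W(p),z).round(4))
for p in((254.1,150.4),(272,224)):print(plane(*ray(t,p),.044))
for p in((312,148),(496,328)):print("g",plane(*W(p),.044).round(4))
print("lip",plane(*W((407.5,237)),.034).round(4))
```

```text
(array([ 0.6242, -0.1614,  0.127 ]), np.float64(0.0013)) (array([ 0.5647, -0.1129, -0.1001]), np.float64(0.0002)) [ 0.59445 -0.13715  0.01345]
0.23972256881653842 -39.18437347050875
0.127 [ 0.5814 -0.1312  0.127 ]
0.127 [ 0.5864 -0.135   0.127 ]
0.127 [ 0.5968 -0.1418  0.127 ]
0.127 [ 0.6075 -0.1488  0.127 ]
0.115 [ 0.5832 -0.1319  0.115 ]
0.115 [ 0.5884 -0.1359  0.115 ]
0.115 [ 0.5993 -0.143   0.115 ]
0.115 [ 0.6104 -0.1503  0.115 ]
[ 0.68904548 -0.11258884  0.044     ]
[ 0.49014544 -0.16154827  0.044     ]
g [ 0.4907 -0.1621  0.044 ]
g [ 0.6946 -0.1141  0.044 ]
lip [ 0.5917 -0.1378  0.034 ]
```

```bash
python3 -c "
from h import *
go((.610,-.150,.18),147.3)"
```

```text
t 1.7 p [ 0.6077 -0.1569  0.2575] a 148.19 tilt [-0.0007  0.0002] w 0.091 gf 0.0 F [-0.79 -0.39  0.1 ]
shift [0.008  0.0355 0.3876] turn [-0.     -0.0001  0.0025]
```

Emit:
{"op": "carry_out", "data": {
  "increments": "0.01 0.033 0.2 0 0 0.002 91; 0.01 0.033 0.385 0 0 0.002 91; 0.01 0.033 0.385 0 0 0.002 91; 0.01 0.033 0.385 0 0 0.002 91"
}}

```text
time: 2.1
ee_pos: [0.6094, -0.151, 0.1814]
eef_rot: [[-0.835, 0.551, -0.001], [0.551, 0.835, 0.0], [0.001, -0.0, -1.0]]
ft_force: [-0.1, -1.0, 0.2]
grip_width: 0.0913
grip_force: 0.0
```

```bash
python3 -c "
from h import *
from plant import *
s=go((.610,-.150,.18),147.3)
w=get_image('wrist');pickle.dump((s,w),open('w2.pkl','wb'))
im=w['color'][90:240,160:360];cv2.imwrite('pics/w2.png',cv2.resize(im,(800,600),interpolation=cv2.INTER_CUBIC))
for P in [(.588,-.136,.127),(.610,-.150,.124),(.591,-.138,.034)]: print(P,(wproj(w,s,P)-[160,90])*4)
"
```

```text
t 2.1 p [ 0.6094 -0.151   0.1814] a 146.59 tilt [-0.0008  0.0003] w 0.0913 gf 0.0 F [-0.11 -0.98  0.21]
shift [0.0003 0.0056 0.007 ] turn [-0.     -0.0001 -0.002 ]
(0.588, -0.136, 0.127) [386.37527881 375.71381305]
(0.61, -0.15, 0.124) [388.06161813 507.6574254 ]
(0.591, -0.138, 0.034) [383.53352209 295.91585706]
```

View pics/w2.png

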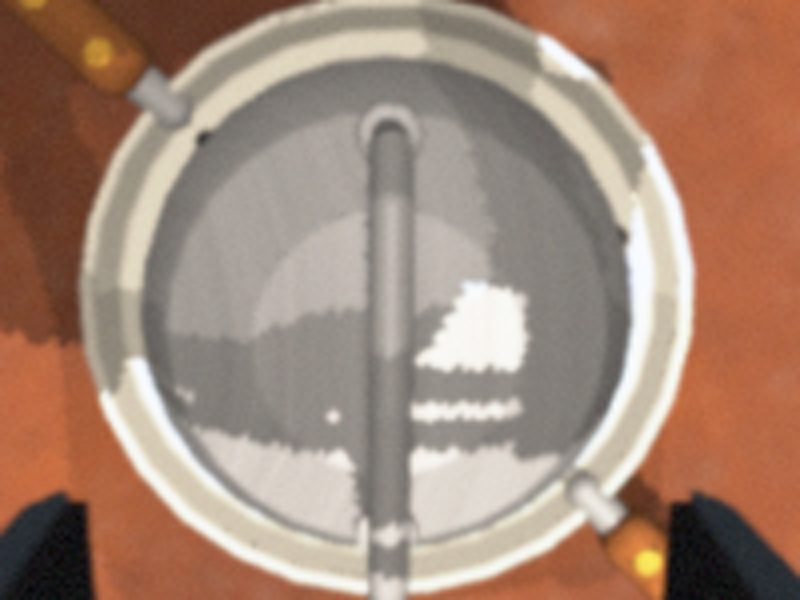

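The near foot's ring is at (390,130), the far foot's ring is at about (388,530), and the wire is at x≈390. From the ring distance (92 mm) I can solve for height and midpoint.

Run:
```python
from h import *
s,w=pickle.load(open("w2.pkl","rb"))
s1,w1=pickle.load(open("w1.pkl","rb"))
W=lambda a:wray(w,s,np.array(a)/4+[160,90])
W1=lambda a:wray(w1,s1,np.array(a)/1.5625)
for z in(.065,.073,.08):
    A,B=plane(*W((388,530)),z),plane(*W((390,130)),z);v=A-B
    print(z,((A+B)/2).round(4),np.linalg.norm(v).round(4),np.degrees(np.arctan2(v[1],v[0])))
print("near foot",tri(W((390,130)),W1((411,184))),"far",tri(W((388,530)),W1((408,324))))
# cover rim / lip centres
print("lip",plane(*W(((80+693)/2,(0+592)/2)),.034))
```

```text
0.065 [ 0.5947 -0.1391  0.065 ] 0.0946 -33.48139018765754
0.073 [ 0.5931 -0.1382  0.073 ] 0.0917 -33.48139018765756
0.08 [ 0.5918 -0.1374  0.08  ] 0.0892 -33.48139018765756
near foot (array([ 0.5551, -0.113 ,  0.0687]), np.float64(0.0)) far (array([ 0.6989, -0.2027, -0.1152]), np.float64(0.0027))
lip [ 0.59143048 -0.13738454  0.034     ]
```

```bash
python3 -c "
from h import *
go((.6137,-.152,.130),146.5)"
```

```text
t 2.15 p [ 0.6101 -0.1512  0.1825] a 146.61 tilt [ 0.0013 -0.0005] w 0.0906 gf 0.0 F [0.12 0.43 0.93]
shift [-0.0167  0.0064  0.2624] turn [0.0001 0.0002 0.0003]
```

Emit:
{"op": "carry_out", "data": {
  "increments": "-0.018 0.008 0.13 0 0 0 91; -0.018 0.008 0.255 0 0 0 91; -0.018 0.008 0.255 0 0 0 91; -0.018 0.008 0.255 0 0 0 60; -0.018 0.008 0.255 0 0 0 35"
}}

```text
time: 2.65
ee_pos: [0.6144, -0.1519, 0.1321]
eef_rot: [[-0.835, 0.55, 0.003], [0.55, 0.835, -0.001], [-0.003, 0.001, -1.0]]
ft_force: [0.5, 0.3, -0.0]
grip_width: 0.078
grip_force: 0.0
```

Emit:
{"op": "carry_out", "data": {
  "increments": "0 0 0 0 0 0 20; 0 0 0 0 0 0 10; 0 0 0 0 0 0 0; 0 0 0 0 0 0 0; 0 0 0 0 0 0 0"
}}

```text
time: 3.15
ee_pos: [0.6133, -0.1515, 0.1299]
eef_rot: [[-0.836, 0.549, -0.0], [0.549, 0.836, -0.0], [0.0, -0.0, -1.0]]
ft_force: [0.2, 0.1, -0.1]
grip_width: 0.0375
grip_force: 0.0
```

Emit:
{"op": "carry_out", "data": {
  "increments": "0 0 0 0 0 0 0; 0 0 0 0 0 0 0; 0 0 0 0 0 0 0"
}}

```text
time: 3.45
ee_pos: [0.6133, -0.1515, 0.1299]
eef_rot: [[-0.836, 0.549, -0.0], [0.549, 0.836, 0.0], [0.0, -0.0, -1.0]]
ft_force: [-0.5, 0.0, -0.9]
grip_width: 0.0137
grip_force: 0.0
```

Emit:
{"op": "carry_out", "data": {
  "increments": "0 0 0 0 0 0 0; 0 0 0 0 0 0 0; 0 0 0 0 0 0 0; 0 0 0 0 0 0 0; 0 0 0 0 0 0 0"
}}

```text
time: 3.95
ee_pos: [0.6134, -0.1515, 0.1299]
eef_rot: [[-0.836, 0.549, 0.0], [0.549, 0.836, -0.0], [-0.0, 0.0, -1.0]]
ft_force: [0.6, 0.6, 0.1]
grip_width: 0.007
grip_force: 30.0
```

Emit:
{"op": "carry_out", "data": {
  "increments": "0 0 -0.03 0 0 0 0; 0 0 -0.08 0 0 0 0; 0 0 -0.15 0 0 0 0; 0 0 -0.25 0 0 0 0; 0 0 -0.35 0 0 0 0"
}}

```text
time: 4.45
ee_pos: [0.6134, -0.1515, 0.2018]
eef_rot: [[-0.836, 0.549, 0.001], [0.549, 0.836, -0.0], [-0.001, 0.0, -1.0]]
ft_force: [0.2, 0.1, -1.7]
grip_width: 0.007
grip_force: 30.0
```

Emit:
{"op": "carry_out", "data": {
  "increments": "0 0 -0.06 0 0 0 0; 0 0 -0.06 0 0 0 0"
}}

```text
time: 4.65
ee_pos: [0.6143, -0.1517, 0.2143]
eef_rot: [[-0.836, 0.549, 0.004], [0.549, 0.836, -0.001], [-0.004, 0.001, -1.0]]
ft_force: [-0.4, -0.2, -1.2]
grip_width: 0.0073
grip_force: 30.0
```

```bash
python3 -c "
from h import *
from plant import *
d=pickle.load(open('d0.pkl','rb'));t,sc=d['top'],d['scene']
T=lambda c,a,ox,oy:ray(c,(ox+a[0]/5,oy+a[1]/5))
print('foot',tri(T(t,(203,88),98,132),T(sc,(130,217),135,223)))
for z in(.178,.19):print(z,plane(*T(t,(62,250),98,132),z),plane(*T(sc,(240,98),135,223),z), plane(*T(sc,(222,105),135,223),z))
s=go((.525+.0027,.228-.026,.215),84)
w=get_image('wrist');pickle.dump((s,w),open('w3.pkl','wb'))
t=get_image('top')['color'][110:260,100:300];c=get_image('scene')['color'][160:310,140:340]
cv2.imwrite('pics/c3.png',np.hstack([cv2.resize(t,(400,300),interpolation=2),cv2.resize(c,(400,300),interpolation=2)]))
"
```

```text
foot (array([0.6952, 0.2088, 0.0138]), np.float64(0.0006))
0.178 [0.58226038 0.22549227 0.178     ] [0.58379745 0.21364786 0.178     ] [0.58927966 0.2219903  0.178     ]
0.19 [0.58065621 0.22120858 0.19      ] [0.57584645 0.22193141 0.19      ] [0.58124651 0.23014883 0.19      ]
t 4.65 p [ 0.6143 -0.1517  0.2143] a 146.68 tilt [ 0.0035 -0.0012] w 0.0073 gf 30.0 F [-0.36 -0.2  -1.24]
shift [ 1.3336  1.24   -0.0072] turn [0.0005 0.0004 0.1741]
```

View pics/c3.png

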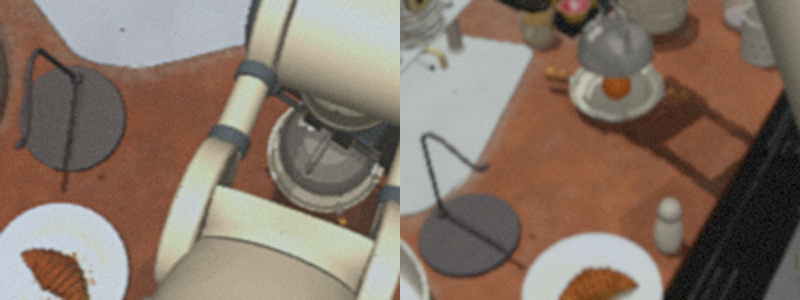

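The scene crop shows the lifted cover clear of the dish, with the mandarin in the middle at crop position (615,85). The hook low point works out at (0.599,0.2195) and the stand yaw at −6.2°. I'll move to a point in front of the hook.

Emit:
{"op": "carry_out", "data": {
  "increments": "0.06 0.05 0.015 0 0 0.01 0; 0.2 0.18 0.015 0 0 0.03 0; 0.35 0.32 0.015 0 0 0.05 0; 0.5 0.46 0.015 0 0 0.07 0; 0.65 0.6 0.015 0 0 0.085 0"
}}

```text
time: 5.3
ee_pos: [0.5695, 0.0216, 0.2079]
eef_rot: [[-0.435, 0.901, -0.002], [0.901, 0.435, 0.0], [0.001, -0.001, -1.0]]
ft_force: [0.6, -0.2, -1.9]
grip_width: 0.007
grip_force: 30.0
```

```bash
python3 -c "
from h import *
go((.522,.2017,.211),83.8)"
```

```text
t 5.3 p [0.5695 0.0216 0.2079] a 115.76 tilt [-0.0017  0.0002] w 0.007 gf 30.0 F [ 0.58 -0.18 -1.87]
shift [ 0.9142  0.1772 -0.0149] turn [-0.0003 -0.0001  0.0888]
```

Emit:
{"op": "carry_out", "data": {
  "increments": "0.15 0.12 -0.01 0 0 0.02 0; 0.35 0.177 -0.01 0 0 0.042 0; 0.55 0.177 -0.01 0 0 0.065 0; 0.75 0.177 -0.01 0 0 0.089 0; 0.914 0.177 -0.01 0 0 0.089 0"
}}

```text
time: 5.8
ee_pos: [0.5206, 0.2014, 0.2099]
eef_rot: [[0.109, 0.994, -0.002], [0.994, -0.109, -0.0], [-0.001, -0.002, -1.0]]
ft_force: [0.1, 0.4, -1.1]
grip_width: 0.0072
grip_force: 30.0
```

Emit:
{"op": "carry_out", "data": {
  "increments": "0 0 0 0 0 0 0; 0 0 0 0 0 0 0"
}}

```text
time: 6.0
ee_pos: [0.5215, 0.2004, 0.2102]
eef_rot: [[0.102, 0.995, -0.001], [0.995, -0.102, -0.001], [-0.001, -0.001, -1.0]]
ft_force: [0.3, -1.0, -1.0]
grip_width: 0.0074
grip_force: 30.0
```

```bash
python3 -c "
from h import *
from plant import *
s=go((.596,.1937,.211),83.8)
w=get_image('wrist');pickle.dump((s,w),open('w3.pkl','wb'))
sc=get_image('scene')
t=w['color'];c=sc['color'][190:310,110:270]
cv2.imwrite('pics/c4.png',np.hstack([cv2.resize(t[60:285,100:400],(400,300),interpolation=2),cv2.resize(c,(400,300),interpolation=2)]))
H=np.array((.599,.2195,.178));
for P in [H,(.578,.2217,.19),(.525,.2275,.208)]: print((wproj(w,s,P)-[100,60])*4/3,(proj(sc,P)-[110,190])*2.5)
"
```

```text
t 6.0 p [0.5215 0.2004 0.2102] a 84.14 tilt [-0.0013 -0.0005] w 0.0074 gf 30.0 F [ 0.26 -1.01 -1.01]
shift [ 0.0047  0.374  -0.0046] turn [-0.0002  0.0001  0.001 ]
[355.18944656 175.4223807 ] [167.3933484  130.26695095]
[322.03853576 182.55326281] [180.93242809 130.64361638]
[205.80217346 194.99804009] [218.32460681 140.19601335]
```

View pics/c4.png

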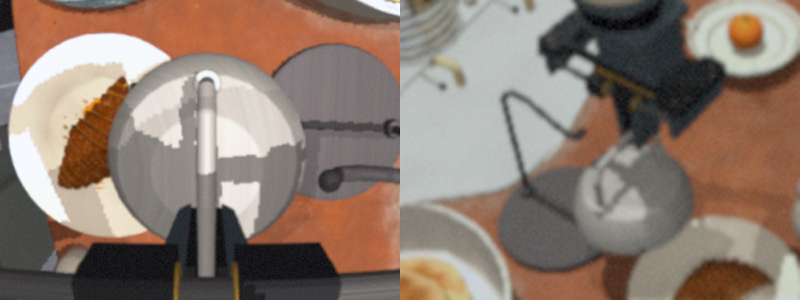

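The wrist crop shows the hook tip ball at (331,180), 5–8 px right of the prediction, so it may be about 3 mm deeper. The handle lies at x=207 as predicted. In scene the tip is at (183,133) against a predicted (181,131). I'll advance over the tip.

Emit:
{"op": "carry_out", "data": {
  "increments": "0.005 0.06 -0.005 0 0 0 0; 0.005 0.14 -0.005 0 0 0 0; 0.005 0.22 -0.005 0 0 0 0; 0.005 0.31 -0.005 0 0 0 0; 0.005 0.385 -0.005 0 0 0 0"
}}

```text
time: 6.6
ee_pos: [0.601, 0.1918, 0.2118]
eef_rot: [[0.105, 0.994, 0.001], [0.994, -0.105, 0.0], [0.0, 0.001, -1.0]]
ft_force: [-0.3, 0.5, -1.4]
grip_width: 0.0074
grip_force: 30.0
```

Emit:
{"op": "carry_out", "data": {
  "increments": "0 0 0 0 0 0 0; 0 0 0 0 0 0 0"
}}

```text
time: 6.8
ee_pos: [0.5992, 0.1922, 0.2115]
eef_rot: [[0.105, 0.994, -0.001], [0.994, -0.105, -0.0], [-0.0, -0.0, -1.0]]
ft_force: [-0.8, 0.8, -2.5]
grip_width: 0.0072
grip_force: 30.0
```

```bash
python3 -c "
from h import *
from plant import *
s=go((.598,.1937,.186),83.8)
w=get_image('wrist');pickle.dump((s,w),open('w4.pkl','wb'))
sc=get_image('scene')
t=w['color'];c=sc['color'][190:310,110:270]
cv2.imwrite('pics/c5.png',np.hstack([cv2.resize(t[60:285,100:400],(400,300),interpolation=2),cv2.resize(c,(400,300),interpolation=2)]))
H=np.array((.599,.2195,.178));
for P in [H,(.578,.2217,.19),(.601,.2195,.208)]: print((wproj(w,s,P)-[100,60])*4/3,(proj(sc,P)-[110,190])*2.5)
"
```

```text
t 6.8 p [0.5992 0.1922 0.2115] a 83.97 tilt [-0.0005 -0.0001] w 0.0072 gf 30.0 F [-0.79  0.79 -2.54]
shift [ 0.0068 -0.0068  0.1277] turn [-0.0001  0.      0.0005]
[197.80502197 173.88881775] [167.3933484  130.26695095]
[150.59925688 181.23991714] [180.93242809 130.64361638]
[201.27563152 193.86828549] [161.69800072 109.76265474]
```

View pics/c5.png

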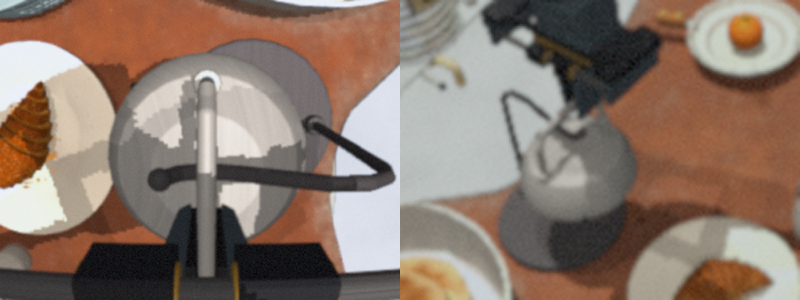

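The wrist crop shows the hook passing under the wire, with its tip at (158,180) on the near side and its crossing with the handle at (207,177). I'll lower straight down.

Emit:
{"op": "carry_out", "data": {
  "increments": "0 0 0.03 0 0 0 0; 0 0 0.06 0 0 0 0; 0 0 0.09 0 0 0 0; 0 0 0.12 0 0 0 0; 0 0 0.12 0 0 0 0"
}}

```text
time: 7.4
ee_pos: [0.5982, 0.1929, 0.1868]
eef_rot: [[0.104, 0.995, -0.002], [0.995, -0.104, -0.0], [-0.001, -0.002, -1.0]]
ft_force: [-0.2, -0.9, -2.3]
grip_width: 0.0073
grip_force: 30.0
```

Emit:
{"op": "carry_out", "data": {
  "increments": "0 0 0.005 0 0 0 0; 0 0 0.01 0 0 0 0; 0 0 0.01 0 0 0 0"
}}

```text
time: 7.7
ee_pos: [0.5989, 0.193, 0.186]
eef_rot: [[0.104, 0.995, 0.0], [0.995, -0.104, 0.0], [0.0, 0.0, -1.0]]
ft_force: [0.6, 0.5, -2.1]
grip_width: 0.0073
grip_force: 30.0
```

Emit:
{"op": "carry_out", "data": {
  "increments": "0 0 0.005 0 0 0 0; 0 0 0.01 0 0 0 0; 0 0 0.01 0 0 0 0; 0 0 0.01 0 0 0 0"
}}

```text
time: 8.1
ee_pos: [0.5993, 0.193, 0.1849]
eef_rot: [[0.104, 0.995, 0.002], [0.995, -0.104, 0.0], [0.001, 0.002, -1.0]]
ft_force: [-1.0, -1.1, 9.2]
grip_width: 0.0071
grip_force: 30.0
```

Emit:
{"op": "carry_out", "data": {
  "increments": "0 0 0.005 0 0 0 0; 0 0 0.01 0 0 0 0; 0 0 0.01 0 0 0 0; 0 0 0.01 0 0 0 0"
}}

```text
time: 8.5
ee_pos: [0.5993, 0.1931, 0.1831]
eef_rot: [[0.104, 0.995, 0.002], [0.995, -0.104, 0.0], [0.001, 0.002, -1.0]]
ft_force: [-2.9, -1.6, 11.4]
grip_width: 0.007
grip_force: 30.0
```

Emit:
{"op": "carry_out", "data": {
  "increments": "0 0 -0.004 0 0 0 0; 0 0 -0.008 0 0 0 0; 0 0 -0.008 0 0 0 0"
}}

```text
time: 8.8
ee_pos: [0.599, 0.193, 0.1838]
eef_rot: [[0.104, 0.995, 0.001], [0.995, -0.104, 0.0], [0.0, 0.001, -1.0]]
ft_force: [1.3, 0.6, 1.9]
grip_width: 0.0073
grip_force: 30.0
```

Emit:
{"op": "carry_out", "data": {
  "increments": "0 0 0 0 0 0 12; 0 0 0 0 0 0 16; 0 0 0 0 0 0 20; 0 0 0 0 0 0 25; 0 0 0 0 0 0 30"
}}

```text
time: 9.3
ee_pos: [0.5988, 0.1929, 0.1834]
eef_rot: [[0.104, 0.995, -0.0], [0.995, -0.104, -0.0], [-0.0, -0.0, -1.0]]
ft_force: [-0.5, -0.4, 0.1]
grip_width: 0.0291
grip_force: 0.0
```

Emit:
{"op": "carry_out", "data": {
  "increments": "0 0 0 0 0 0 40; 0 0 0 0 0 0 40; 0 0 0 0 0 0 40; 0 0 0 0 0 0 40; 0 0 0 0 0 0 40"
}}

```text
time: 9.8
ee_pos: [0.5988, 0.193, 0.1835]
eef_rot: [[0.104, 0.995, 0.0], [0.995, -0.104, -0.0], [-0.0, 0.0, -1.0]]
ft_force: [-0.1, 0.6, -0.0]
grip_width: 0.0402
grip_force: 0.0
```

```bash
python3 -c "
from h import *
from plant import *
s=go((.598,.1937,.186),83.8)
w=get_image('wrist');pickle.dump((s,w),open('w5.pkl','wb'))
sc=get_image('scene')
t=w['color'];c=sc['color'][190:310,110:270]
cv2.imwrite('pics/c6.png',np.hstack([cv2.resize(t[60:285,100:400],(400,300),interpolation=2),cv2.resize(c,(400,300),interpolation=2)]))
"
```

```text
t 9.8 p [0.5988 0.193  0.1835] a 84.03 tilt [ 0. -0.] w 0.0402 gf 0.0 F [-0.06  0.55 -0.01]
shift [ 0.0033 -0.0044 -0.0124] turn [0.     0.     0.0006]
```

View pics/c6.png

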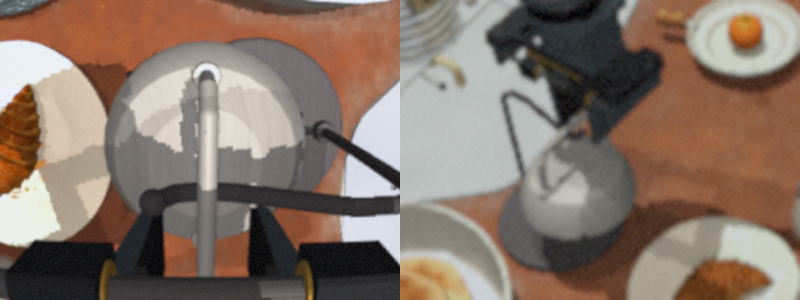

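The wrist crop shows the cover hanging on the hook, crossing at (207,190), with the fingers open and clear on both sides. The scene crop agrees. I'll raise the gripper and head for the near grip.

Emit:
{"op": "carry_out", "data": {
  "increments": "0 0 -0.04 0 0 0 40; 0 0 -0.1 0 0 0 40; 0 0 -0.2 0 0 0 40; 0 0 -0.35 0 0 0 40; 0 0 -0.5 0 0 0 60"
}}

```text
time: 10.4
ee_pos: [0.5987, 0.193, 0.2856]
eef_rot: [[0.104, 0.995, 0.0], [0.995, -0.104, 0.0], [0.0, 0.0, -1.0]]
ft_force: [-0.2, 0.4, -0.0]
grip_width: 0.0455
grip_force: 0.0
```

```bash
python3 -c "
from h import *
from plant import *
s=go((.489,-.163,.19),194)
t=get_image('top');sc=get_image('scene');pickle.dump((t,sc),open('t7.pkl','wb'))
d=pickle.load(open('d0.pkl','rb'))
h=cv2.cvtColor(t['color'],cv2.COLOR_BGR2HSV)
u0,v0=proj(t,(.591,-.138,.034)).round().astype(int);print(u0,v0)
# mandarin: strongly orange within 40px of centre ; dish lip: white
sub=h[v0-50:v0+50,u0-50:u0+50]
for nm,m in (('white',(sub[...,1]<60)&(sub[...,2]>150)),('orange',(sub[...,0]<22)&(sub[...,0]>7)&(sub[...,1]>200)&(sub[...,2]>150))):
    n,l,st,ce=cv2.connectedComponentsWithStats(m.astype(np.uint8))
    for i in range(1,n):
        if st[i,4]>8: print(nm,st[i],ce[i]+[u0-50,v0-50])
"
```

```text
t 10.4 p [0.5987 0.193  0.2856] a 84.04 tilt [0.0004 0.0001] w 0.0455 gf 0.0 F [-0.16  0.4  -0.01]
shift [-1.8272 -0.3608  0.4777] turn [ 1.000e-04  0.000e+00 -3.055e-01]
263 187
white [  21   19   59   61 2465] [262.73427992 186.44908722]
```

Emit:
{"op": "carry_out", "data": {
  "increments": "-0.15 -0.18 0 0 0 -0.02 60; -0.35 -0.18 0 0 0 -0.043 60; -0.55 -0.18 0 0 0 -0.066 80; -0.75 -0.18 0 0 0 -0.09 91; -0.95 -0.18 0 0 0 -0.11 91"
}}

```text
time: 11.0
ee_pos: [0.543, 0.0077, 0.2841]
eef_rot: [[-0.556, 0.831, 0.001], [0.831, 0.556, 0.0], [-0.0, 0.001, -1.0]]
ft_force: [0.7, 0.1, -0.4]
grip_width: 0.0809
grip_force: 0.0
```

```bash
python3 -c "
from h import *
go((.489,-.163,.19),194)"
```

```text
t 11.0 p [0.543  0.0077 0.2841] a 123.78 tilt [0.0008 0.    ] w 0.0809 gf 0.0 F [ 0.71  0.09 -0.44]
shift [-0.5588 -0.6992  0.4703] turn [ 0.000e+00  1.000e-04 -1.951e-01]
```

Emit:
{"op": "carry_out", "data": {
  "increments": "-0.12 -0.15 0.1 0 0 -0.022 91; -0.25 -0.31 0.2 0 0 -0.045 91; -0.37 -0.46 0.3 0 0 -0.068 91; -0.48 -0.6 0.4 0 0 -0.09 91; -0.558 -0.698 0.47 0 0 -0.112 91"
}}

```text
time: 11.5
ee_pos: [0.4874, -0.1629, 0.189]
eef_rot: [[-0.961, 0.275, -0.0], [0.275, 0.961, -0.0], [0.0, -0.0, -1.0]]
ft_force: [0.2, -0.3, 0.9]
grip_width: 0.0908
grip_force: 0.0
```

Emit:
{"op": "carry_out", "data": {
  "increments": "0 0 0 0 0 -0.021 91; 0 0 0 0 0 -0.042 91; 0 0 0 0 0 -0.063 91; 0 0 0 0 0 -0.083 91; 0 0 0 0 0 -0.083 91"
}}

```text
time: 12.0
ee_pos: [0.4884, -0.1612, 0.1899]
eef_rot: [[-0.971, -0.238, 0.0], [-0.238, 0.971, -0.0], [-0.0, -0.0, -1.0]]
ft_force: [-0.3, -0.1, -0.2]
grip_width: 0.0911
grip_force: 0.0
```

```bash
python3 -c "
from h import *
from plant import *
s=go((.489,-.163,.19),194)
w=get_image('wrist');pickle.dump((s,w),open('w7.pkl','wb'))
print(wproj(w,s,(.489,-.163,.044)),wproj(w,s,(.591,-.138,.034)),wproj(w,s,(.695,-.112,.044)))
cv2.imwrite('pics/w7.png',cv2.resize(w['color'][30:330,50:450],(800,600),interpolation=cv2.INTER_CUBIC))
"
```

```text
t 12.0 p [ 0.4884 -0.1612  0.1899] a -166.26 tilt [ 0.0004 -0.0002] w 0.0911 gf 0.0 F [-0.32 -0.15 -0.24]
shift [-0.0007 -0.0092 -0.0005] turn [-0.      0.0001 -0.0007]
[253.98073266 186.84375905] [253.96205282 270.09514443] [254.30960692 339.90715808]
```

View pics/w7.png

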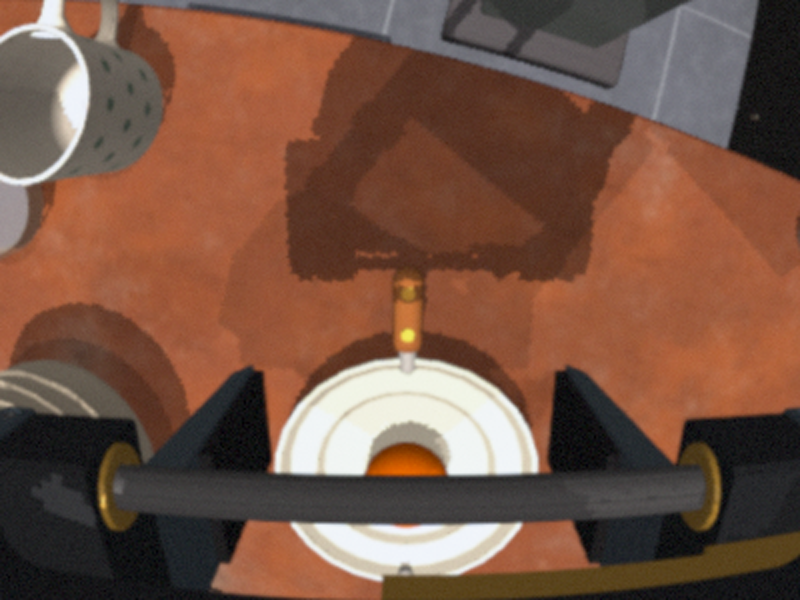

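The last view shows the near grip at crop (408,310), within 1–2 mm of the prediction and parallel to the tool x axis, with the mandarin centred at (407,470). I'll descend and pinch.

Emit:
{"op": "carry_out", "data": {
  "increments": "-0.004 -0.007 0.2 0 0 -0.0007 70; -0.004 -0.007 0.4 0 0 -0.0007 70; -0.004 -0.007 0.55 0 0 -0.0007 70; -0.004 -0.007 0.65 0 0 -0.0007 70; -0.004 -0.007 0.7 0 0 -0.0007 70"
}}

```text
time: 12.55
ee_pos: [0.4889, -0.162, 0.048]
eef_rot: [[-0.972, -0.236, -0.002], [-0.236, 0.972, 0.001], [0.002, 0.001, -1.0]]
ft_force: [-0.0, -0.1, 0.3]
grip_width: 0.0705
grip_force: 0.0
```

```bash
python3 -c "
from h import *
go((.4895,-.1627,.039),194)"
```

```text
t 12.55 p [ 0.4889 -0.162   0.048 ] a -166.36 tilt [-0.0018  0.0009] w 0.0705 gf 0.0 F [-0.04 -0.11  0.26]
shift [-0.0023 -0.004   0.0452] turn [ 0.0002 -0.0002 -0.001 ]
```

Emit:
{"op": "carry_out", "data": {
  "increments": "-0.002 -0.004 0.03 0 0 0 60; -0.002 -0.004 0.045 0 0 0 50; -0.002 -0.004 0.045 0 0 0 42; -0.002 -0.004 0.045 0 0 0 36; -0.002 -0.004 0.045 0 0 0 32"
}}

```text
time: 13.05
ee_pos: [0.4904, -0.1632, 0.0412]
eef_rot: [[-0.971, -0.239, 0.001], [-0.239, 0.971, -0.0], [-0.001, -0.001, -1.0]]
ft_force: [-0.0, -0.3, -0.4]
grip_width: 0.0339
grip_force: 0.0
```

Emit:
{"op": "carry_out", "data": {
  "increments": "0 0 0 0 0 0 28; 0 0 0 0 0 0 26; 0 0 0 0 0 0 24; 0 0 0 0 0 0 22; 0 0 0 0 0 0 20"
}}

```text
time: 13.55
ee_pos: [0.49, -0.163, 0.0405]
eef_rot: [[-0.971, -0.239, 0.0], [-0.239, 0.971, 0.0], [-0.0, 0.0, -1.0]]
ft_force: [-0.2, 0.3, 0.3]
grip_width: 0.0204
grip_force: 0.0
```

Emit:
{"op": "carry_out", "data": {
  "increments": "0 0 0 0 0 0 19; 0 0 0 0 0 0 18; 0 0 0 0 0 0 17; 0 0 0 0 0 0 16; 0 0 0 0 0 0 15"
}}

```text
time: 14.05
ee_pos: [0.49, -0.163, 0.0405]
eef_rot: [[-0.971, -0.239, -0.0], [-0.239, 0.971, -0.0], [0.0, -0.0, -1.0]]
ft_force: [-0.5, 0.6, -0.7]
grip_width: 0.0155
grip_force: 30.0
```

Emit:
{"op": "carry_out", "data": {
  "increments": "0 0 0 0 0 0 14; 0 0 0 0 0 0 10; 0 0 0 0 0 0 5; 0 0 0 0 0 0 0; 0 0 0 0 0 0 0"
}}

```text
time: 14.55
ee_pos: [0.49, -0.163, 0.0405]
eef_rot: [[-0.971, -0.239, -0.0], [-0.239, 0.971, 0.0], [0.0, 0.0, -1.0]]
ft_force: [-1.2, -1.0, -0.3]
grip_width: 0.0158
grip_force: 30.0
```

```bash
cat > dr.py <<'E'
from h import *
from plant import *
import sys
def meas():
    w=get_image('wrist');c=w['color'];h=cv2.cvtColor(c,cv2.COLOR_BGR2HSV)
    m=((h[...,1]<70)&(h[...,2]>140)).astype(np.uint8)
    o=((h[...,1]>215)&(h[...,0]<16)&(h[...,2]>120)).astype(np.uint8)
    return w,m,o
if __name__=="__main__":
    s=go((.5,-.05,.19),194);w,m,o=meas();pickle.dump((s,w),open(sys.argv[1],'wb'))
    r=m[150:384,120:390];n,l,st,ce=cv2.connectedComponentsWithStats(r)
    for i in range(1,n):
        if st[i,4]>150: print('white',st[i]+[120,150,0,0,0],ce[i]+[120,150])
    n,l,st,ce=cv2.connectedComponentsWithStats(o[150:384,180:330])
    for i in range(1,n):
        if st[i,4]>60: print('orange',st[i]+[180,150,0,0,0],ce[i]+[180,150])
E
python3 dr.py r0.pkl
```

```text
t 14.55 p [ 0.49   -0.163   0.0405] a -166.14 tilt [-0.0001  0.    ] w 0.0158 gf 30.0 F [-1.19 -1.05 -0.26]
shift [-0.1838  0.5367 -0.7475] turn [ 0.     -0.     -0.0004]
white [231 291  47  27 900] [254.23777778 305.02888889]
```

Emit:
{"op": "carry_out", "data": {
  "increments": "0 0 -0.005 0 0 0 0; 0 0 -0.012 0 0 0 0; 0 0 -0.02 0 0 0 0; 0 0 -0.03 0 0 0 0; 0 0 -0.04 0 0 0 0"
}}

```text
time: 15.1
ee_pos: [0.49, -0.163, 0.0487]
eef_rot: [[-0.971, -0.24, -0.0], [-0.24, 0.971, 0.0], [0.0, 0.0, -1.0]]
ft_force: [0.2, -0.3, -3.2]
grip_width: 0.0154
grip_force: 30.0
```

Emit:
{"op": "carry_out", "data": {
  "increments": "0 0 -0.01 0 0 0 0; 0 0 -0.017 0 0 0 0; 0 0 -0.02 0 0 0 0; 0 0 -0.02 0 0 0 0; 0 0 -0.02 0 0 0 0"
}}

```text
time: 15.6
ee_pos: [0.49, -0.163, 0.0525]
eef_rot: [[-0.971, -0.239, -0.0], [-0.239, 0.971, -0.0], [0.0, 0.0, -1.0]]
ft_force: [-0.6, -0.5, -4.3]
grip_width: 0.016
grip_force: 30.0
```

```bash
python3 dr.py r1.pkl
```

```text
t 15.6 p [ 0.49   -0.163   0.0525] a -166.15 tilt [-0.0001 -0.    ] w 0.016 gf 30.0 F [-0.61 -0.47 -4.29]
shift [-0.1837  0.5367 -0.6876] turn [ 0.     -0.     -0.0004]
white [231 291  47  27 900] [254.23777778 305.02888889]
```

```bash
cat > mn.py <<'E'
from h import *
from plant import *
from scipy.spatial.transform import Rotation as Ro
def hs(c): return cv2.cvtColor(c,cv2.COLOR_BGR2HSV).astype(int)
def blob(c,u,v,r,f):
    x0,y0=int(u)-r,int(v)-r;m=f(hs(c)[max(y0,0):y0+2*r,max(x0,0):x0+2*r]).astype(np.uint8)
    n,l,st,ce=cv2.connectedComponentsWithStats(m)
    return [(st[i,4],(ce[i]+[max(x0,0),max(y0,0)]).round(1),tuple(st[i,:4]+[max(x0,0),max(y0,0),0,0])) for i in np.argsort(-st[1:,4])[:2]+1] if n>1 else None
def look(save=None):
    s=observe();R=np.array(s["eef_rot"]);p=np.array(s["ee_pos"]);x=R[:,0]
    C=p-x*.105+[0,0,-.0405]   # dish origin if unslipped
    M=C+[0,0,.036];L=C+[0,0,.034]
    ims={n:get_image(n) for n in("scene","top")};ims["s"]=s
    if save: pickle.dump(ims,open(save,"wb"))
    print("t",s["time"],"p",p.round(4),"dish C exp",C.round(4),"F",np.round(s["ft_force"],2),"Tq",np.round(s["wrist_torque"],2))
    for n in("scene","top"):
        c=ims[n];u=proj(c,M);v=proj(c,L)
        print(n,"M exp",u.round(1),blob(c["color"],*u,16,lambda h:(h[...,0]<20)&(h[...,1]>205)&(h[...,2]>130)))
        print("   lip exp",v.round(1),blob(c["color"],*v,45,lambda h:(h[...,1]<75)&(h[...,2]>130)))
        G=C-x*.107+[0,0,.044];print("   free grip exp",proj(c,G).round(1))
if __name__=="__main__":
    import sys;look(sys.argv[1])
E
python3 mn.py m1.pkl
python3 - <<'E'
from h import *
a=pickle.load(open('r0.pkl','rb'))[1]['color'].astype(int);b=pickle.load(open('r1.pkl','rb'))[1]['color'].astype(int)
print(abs(a-b).mean(),abs(a-b)[291:318,231:278].mean(),abs(a-b)[200:290,200:310].mean())
print(pickle.load(open('r1.pkl','rb'))[1]['color'][195:384:12,254].tolist())
E
```

```text
t 15.65 p [ 0.49   -0.163   0.0525] dish C exp [ 0.5919 -0.1379  0.012 ] F [ 0.52  0.08 -3.6 ] Tq [ 0.08  0.23 -0.02]
scene M exp [247.2 199.5] [(np.int32(39), array([248.1, 201.1]), (np.int64(243), np.int64(197), np.int64(10), np.int64(8)))]
   lip exp [247.2 199.9] [(np.int32(895), array([244.8, 200.8]), (np.int64(224), np.int64(185), np.int64(45), np.int64(32))), (np.int32(50), array([203.5, 188.5]), (np.int64(202), np.int64(182), np.int64(5), np.int64(15)))]
   free grip exp [217.1 193. ]
top M exp [263.3 185.8] None
   lip exp [263.3 185.9] [(np.int32(3994), array([269.8, 195.9]), (np.int64(233), np.int64(156), np.int64(75), np.int64(74))), (np.int32(116), array([238.6, 225.1]), (np.int64(231), np.int64(220), np.int64(15), np.int64(10)))]
   free grip exp [254. 147.]
6.784259372287327 1.0937746256895193 4.351178451178451
[[64, 86, 146], [63, 90, 149], [63, 110, 180], [69, 121, 201], [81, 201, 246], [69, 121, 197], [70, 97, 144], [108, 107, 112], [125, 129, 132], [255, 255, 255], [255, 255, 255], [55, 115, 152], [46, 44, 43], [47, 42, 43], [85, 76, 67], [81, 75, 67]]
```

The wrist patch at the grip is unchanged after lift-off, and the scene lip and mandarin positions match a level dish to about 1 px, so the grip isn't slipping. I'll continue the lift smoothly.

Emit:
{"op": "carry_out", "data": {
  "increments": "0 0 -0.01 0 0 0 0; 0 0 -0.03 0 0 0 0; 0 0 -0.06 0 0 0 0; 0 0 -0.1 0 0 0 0; 0 0 -0.14 0 0 0 0"
}}

```text
time: 16.25
ee_pos: [0.4901, -0.163, 0.0814]
eef_rot: [[-0.971, -0.24, 0.0], [-0.24, 0.971, -0.0], [-0.0, -0.0, -1.0]]
ft_force: [0.1, -0.1, -2.7]
grip_width: 0.0155
grip_force: 30.0
```

Emit:
{"op": "carry_out", "data": {
  "increments": "0 0 -0.04 0 0 0 0; 0 0 -0.08 0 0 0 0; 0 0 -0.12 0 0 0 0; 0 0 -0.16 0 0 0 0; 0 0 -0.2 0 0 0 0"
}}

```text
time: 16.75
ee_pos: [0.49, -0.163, 0.1212]
eef_rot: [[-0.971, -0.24, 0.0], [-0.24, 0.971, -0.0], [-0.0, -0.0, -1.0]]
ft_force: [-0.4, -0.3, -2.5]
grip_width: 0.0163
grip_force: 30.0
```

Emit:
{"op": "carry_out", "data": {
  "increments": "0 0 -0.04 0 0 0 0; 0 0 -0.08 0 0 0 0; 0 0 -0.12 0 0 0 0; 0 0 -0.16 0 0 0 0; 0 0 -0.2 0 0 0 0"
}}

```text
time: 17.25
ee_pos: [0.49, -0.163, 0.1612]
eef_rot: [[-0.971, -0.239, -0.0], [-0.239, 0.971, 0.0], [0.0, 0.0, -1.0]]
ft_force: [-1.4, -0.4, -3.6]
grip_width: 0.0156
grip_force: 30.0
```

Emit:
{"op": "carry_out", "data": {
  "increments": "0 0 -0.04 0 0 0 0; 0 0 -0.075 0 0 0 0; 0 0 -0.105 0 0 0 0; 0 0 -0.13 0 0 0 0; 0 0 -0.145 0 0 0 0"
}}

```text
time: 17.75
ee_pos: [0.4901, -0.1631, 0.19]
eef_rot: [[-0.971, -0.239, 0.0], [-0.239, 0.971, -0.0], [-0.0, -0.0, -1.0]]
ft_force: [0.1, -0.9, -3.0]
grip_width: 0.0156
grip_force: 30.0
```

Emit:
{"op": "carry_out", "data": {
  "increments": "0 0 -0.006 0 0 0 0; 0 0 -0.006 0 0 0 0; 0 0 -0.006 0 0 0 0"
}}

```text
time: 18.05
ee_pos: [0.4899, -0.163, 0.1905]
eef_rot: [[-0.971, -0.239, -0.0], [-0.239, 0.971, 0.0], [0.0, 0.0, -1.0]]
ft_force: [0.1, 0.2, -3.5]
grip_width: 0.0156
grip_force: 30.0
```

```bash
python3 mn.py m2.pkl; python3 dr.py r2.pkl
python3 - <<'E'
from h import *
a=pickle.load(open('r0.pkl','rb'))[1]['color'].astype(int);b=pickle.load(open('r2.pkl','rb'))[1]['color'].astype(int)
print(abs(a-b).mean(),abs(a-b)[291:318,231:278].mean())
E
```

```text
t 18.05 p [ 0.4899 -0.163   0.1905] dish C exp [ 0.5919 -0.1378  0.1499] F [ 0.12  0.18 -3.48] Tq [ 0.03  0.2  -0.  ]
scene M exp [245.8 167. ] [(np.int32(35), array([245.6, 169.2]), (np.int64(241), np.int64(166), np.int64(11), np.int64(7))), (np.int32(4), array([250. , 164.5]), (np.int64(249), np.int64(164), np.int64(3), np.int64(2)))]
   lip exp [245.8 167.5] [(np.int32(1360), array([248. , 161.2]), (np.int64(221), np.int64(133), np.int64(50), np.int64(53))), (np.int32(88), array([202.2, 189.1]), (np.int64(200), np.int64(181), np.int64(7), np.int64(20)))]
   free grip exp [213.7 160.6]
top M exp [264.7 178.5] None
   lip exp [264.7 178.6] [(np.int32(4834), array([269.3, 187.1]), (np.int64(230), np.int64(143), np.int64(79), np.int64(80))), (np.int32(2), array([219.5, 133. ]), (np.int64(219), np.int64(133), np.int64(2), np.int64(1)))]
   free grip exp [254.1 134. ]
t 18.15 p [ 0.4899 -0.163   0.1905] a -166.15 tilt [-0.0004  0.0002] w 0.016 gf 30.0 F [ 0.25 -0.11 -3.68]
shift [-0.1842  0.5363  0.0026] turn [ 0.     -0.0001 -0.0004]
white [231 292  47  26 883] [254.18006795 305.24348811]
white [344 362  46  16 392] [367.50510204 369.95663265]
29.50556098090278 5.915681639085895
```

The dish is held at about 0.15 m and still level. Next is the smooth turn about the dish's centre, drifting left away from the bowls.

Run:
```python
import numpy as np
N=40;v=np.minimum(np.minimum(np.arange(1,N+1),np.arange(N,0,-1))/7,1);f=np.r_[0,np.cumsum(v)/v.sum()]
a0=np.radians(193.85);a=a0-np.radians(103.85)*f
C0,C1=np.array([.592,-.138]),np.array([.575,-.055])
P=(C0+np.outer(f,C1-C0))+.105*np.c_[np.cos(a),np.sin(a)]
for k in range(8):
    i=5*k;X=np.array([np.cos(a[i]),np.sin(a[i])]);Y=np.array([np.sin(a[i]),-np.cos(a[i])])
    print("; ".join("%.3f %.3f 0 0 0 %.4f 0"%((P[j]-P[i])@X/.2,(P[j]-P[i])@Y/.2,(a[i]-a[j])/2/np.pi) for j in range(i+1,i+6)))
```

```text
-0.000 0.006 0 0 0 0.0012 0; -0.000 0.017 0 0 0 0.0036 0; -0.001 0.035 0 0 0 0.0073 0; -0.002 0.058 0 0 0 0.0121 0; -0.004 0.087 0 0 0 0.0182 0
0.000 0.035 0 0 0 0.0073 0; -0.001 0.075 0 0 0 0.0158 0; -0.003 0.115 0 0 0 0.0242 0; -0.007 0.155 0 0 0 0.0327 0; -0.013 0.195 0 0 0 0.0412 0
0.003 0.040 0 0 0 0.0085 0; 0.005 0.079 0 0 0 0.0170 0; 0.006 0.119 0 0 0 0.0255 0; 0.004 0.158 0 0 0 0.0339 0; 0.002 0.197 0 0 0 0.0424 0
0.006 0.038 0 0 0 0.0085 0; 0.011 0.076 0 0 0 0.0170 0; 0.014 0.114 0 0 0 0.0255 0; 0.016 0.152 0 0 0 0.0339 0; 0.017 0.190 0 0 0 0.0424 0
0.009 0.036 0 0 0 0.0085 0; 0.016 0.072 0 0 0 0.0170 0; 0.022 0.108 0 0 0 0.0255 0; 0.026 0.143 0 0 0 0.0339 0; 0.029 0.179 0 0 0 0.0424 0
0.011 0.033 0 0 0 0.0085 0; 0.020 0.066 0 0 0 0.0170 0; 0.027 0.099 0 0 0 0.0255 0; 0.033 0.132 0 0 0 0.0339 0; 0.038 0.165 0 0 0 0.0424 0
0.012 0.030 0 0 0 0.0085 0; 0.022 0.060 0 0 0 0.0170 0; 0.030 0.090 0 0 0 0.0255 0; 0.037 0.120 0 0 0 0.0339 0; 0.042 0.145 0 0 0 0.0412 0
0.008 0.019 0 0 0 0.0061 0; 0.015 0.035 0 0 0 0.0109 0; 0.019 0.046 0 0 0 0.0145 0; 0.022 0.054 0 0 0 0.0170 0; 0.023 0.058 0 0 0 0.0182 0
```

Emit:
{"op": "carry_out", "data": {
  "increments": "0 0.006 0 0 0 0.0012 0; 0 0.017 0 0 0 0.0036 0; -0.001 0.035 0 0 0 0.0073 0; -0.002 0.058 0 0 0 0.0121 0; -0.004 0.087 0 0 0 0.0182 0"
}}

```text
time: 18.7
ee_pos: [0.4865, -0.1456, 0.1907]
eef_rot: [[-0.992, -0.124, -0.0], [-0.124, 0.992, 0.0], [0.0, 0.0, -1.0]]
ft_force: [-0.2, -0.0, -3.8]
grip_width: 0.0162
grip_force: 30.0
```

Emit:
{"op": "carry_out", "data": {
  "increments": "0 0.035 0 0 0 0.0073 0; -0.001 0.075 0 0 0 0.0158 0; -0.003 0.115 0 0 0 0.0242 0; -0.007 0.155 0 0 0 0.0327 0; -0.013 0.195 0 0 0 0.0412 0"
}}

```text
time: 19.2
ee_pos: [0.4841, -0.1063, 0.1907]
eef_rot: [[-0.991, 0.134, -0.0], [0.134, 0.991, 0.0], [0.0, 0.0, -1.0]]
ft_force: [-0.5, -0.6, -2.9]
grip_width: 0.0152
grip_force: 30.0
```

Emit:
{"op": "carry_out", "data": {
  "increments": "0.003 0.04 0 0 0 0.0085 0; 0.005 0.079 0 0 0 0.017 0; 0.006 0.119 0 0 0 0.0255 0; 0.004 0.158 0 0 0 0.0339 0; 0.002 0.197 0 0 0 0.0424 0"
}}

```text
time: 19.7
ee_pos: [0.4889, -0.0672, 0.1907]
eef_rot: [[-0.921, 0.391, -0.0], [0.391, 0.921, 0.0], [0.0, 0.0, -1.0]]
ft_force: [-0.3, -0.2, -3.9]
grip_width: 0.0155
grip_force: 30.0
```

Emit:
{"op": "carry_out", "data": {
  "increments": "0.006 0.038 0 0 0 0.0085 0; 0.011 0.076 0 0 0 0.017 0; 0.014 0.114 0 0 0 0.0255 0; 0.016 0.152 0 0 0 0.0339 0; 0.017 0.19 0 0 0 0.0424 0"
}}

```text
time: 20.2
ee_pos: [0.5005, -0.0308, 0.1907]
eef_rot: [[-0.785, 0.619, -0.0], [0.619, 0.785, 0.0], [0.0, 0.0, -1.0]]
ft_force: [-0.4, -0.3, -3.5]
grip_width: 0.0158
grip_force: 30.0
```

Emit:
{"op": "carry_out", "data": {
  "increments": "0.009 0.036 0 0 0 0.0085 0; 0.016 0.072 0 0 0 0.017 0; 0.022 0.108 0 0 0 0.0255 0; 0.026 0.143 0 0 0 0.0339 0; 0.029 0.179 0 0 0 0.0424 0"
}}

```text
time: 20.7
ee_pos: [0.5181, 0.0009, 0.1907]
eef_rot: [[-0.595, 0.804, -0.0], [0.804, 0.595, 0.0], [0.0, 0.0, -1.0]]
ft_force: [0.9, -0.5, -3.5]
grip_width: 0.0158
grip_force: 30.0
```

Emit:
{"op": "carry_out", "data": {
  "increments": "0.011 0.033 0 0 0 0.0085 0; 0.02 0.066 0 0 0 0.017 0; 0.027 0.099 0 0 0 0.0255 0; 0.033 0.132 0 0 0 0.0339 0; 0.038 0.165 0 0 0 0.0424 0"
}}

```text
time: 21.2
ee_pos: [0.5401, 0.0267, 0.1907]
eef_rot: [[-0.362, 0.932, 0.0], [0.932, 0.362, 0.0], [0.0, 0.0, -1.0]]
ft_force: [-0.1, -0.2, -2.8]
grip_width: 0.0155
grip_force: 30.0
```

Emit:
{"op": "carry_out", "data": {
  "increments": "0.012 0.03 0 0 0 0.0085 0; 0.022 0.06 0 0 0 0.017 0; 0.03 0.09 0 0 0 0.0255 0; 0.037 0.12 0 0 0 0.0339 0; 0.042 0.145 0 0 0 0.0412 0"
}}

```text
time: 21.7
ee_pos: [0.5641, 0.0451, 0.1907]
eef_rot: [[-0.111, 0.994, 0.0], [0.994, 0.111, 0.0], [0.0, 0.0, -1.0]]
ft_force: [-0.4, -0.3, -3.0]
grip_width: 0.0157
grip_force: 30.0
```

Emit:
{"op": "carry_out", "data": {
  "increments": "0.008 0.019 0 0 0 0.0061 0; 0.015 0.035 0 0 0 0.0109 0; 0.019 0.046 0 0 0 0.0145 0; 0.022 0.054 0 0 0 0.017 0; 0.023 0.058 0 0 0 0.0182 0"
}}

```text
time: 22.2
ee_pos: [0.575, 0.0506, 0.1907]
eef_rot: [[0.0, 1.0, -0.0], [1.0, -0.0, 0.0], [0.0, -0.0, -1.0]]
ft_force: [-0.1, -0.1, -3.5]
grip_width: 0.0157
grip_force: 30.0
```

Emit:
{"op": "carry_out", "data": {
  "increments": "0 0 0 0 0 0 0; 0 0 0 0 0 0 0; 0 0 0 0 0 0 0; 0 0 0 0 0 0 0; 0 0 0 0 0 0 0"
}}

```text
time: 22.7
ee_pos: [0.575, 0.0504, 0.1907]
eef_rot: [[-0.001, 1.0, -0.0], [1.0, 0.001, -0.0], [-0.0, -0.0, -1.0]]
ft_force: [-0.2, -0.5, -3.1]
grip_width: 0.0159
grip_force: 30.0
```

```bash
python3 mn.py m3.pkl; python3 dr.py r3.pkl
python3 - <<'E'
from h import *
t=pickle.load(open('m3.pkl','rb'));t7,sc7=pickle.load(open('t7.pkl','rb'))
# cover on hook: change between post-hang image and now in scene around the cover
u,v=proj(sc7,(.6,.2195,.14)).round().astype(int)
a,b=sc7['color'].astype(int),t['scene']['color'].astype(int);D=abs(a-b).sum(2)
print((u,v),D[v-18:v+32,u-25:u+25].mean(), D[300:340,:60].mean())
E
```

```text
t 22.7 p [0.575  0.0504 0.1907] dish C exp [ 0.575  -0.0546  0.1502] F [-0.25 -0.46 -3.06] Tq [ 0.34 -0.07 -0.01]
scene M exp [237.2 183.3] None
   lip exp [237.3 183.8] [(np.int32(627), array([263.8, 147.3]), (np.int64(244), np.int64(138), np.int64(38), np.int64(25))), (np.int32(511), array([252.3, 182.4]), (np.int64(237), np.int64(167), np.int64(29), np.int64(35)))]
   free grip exp [253.9 162.4]
top M exp [229.1 185.4] None
   lip exp [229.1 185.5] [(np.int32(3040), array([231.6, 184.9]), (np.int64(199), np.int64(152), np.int64(67), np.int64(68))), (np.int32(169), array([185.4, 162. ]), (np.int64(184), np.int64(140), np.int64(5), np.int64(45)))]
   free grip exp [275.1 185.2]
t 22.8 p [0.575  0.0504 0.1907] a 90.03 tilt [0. 0.] w 0.0158 gf 30.0 F [ 0.35  0.13 -4.65]
shift [-0.5018 -0.3751  0.0037] turn [ 0.      0.     -0.2888]
white [378 150  12 108 604] [385.7102649  185.14072848]
white [232 292  45  26 784] [254.25892857 306.11989796]
(np.int64(179), np.int64(252)) 43.144 18.27625
```

Run:
```python
from h import *
d=pickle.load(open('m3.pkl','rb'));t,sc=d['top'],d['scene']
h=cv2.cvtColor(t['color'],cv2.COLOR_BGR2HSV).astype(int)
print("row185",h[185,196:270:4].tolist());print("col229",h[152:220:4,229].tolist())
for n,c,(u,v) in(('top',t,(229,185)),('scene',sc,(237,183))):
    b=c['color'].astype(int)[v-30:v+30,u-30:u+30];m=((b[...,2]-b[...,0]>70)).astype(np.uint8)
    k,l,st,ce=cv2.connectedComponentsWithStats(m)
    print(n,[(st[i].tolist(),(ce[i]+[u-30,v-30]).round(1).tolist()) for i in range(1,k) if st[i,4]>20])
# hanging cover: grey blob near the hook in the top image and in the scene
im=t['color'][150:215,85:165];h0=cv2.cvtColor(im,cv2.COLOR_BGR2HSV)
m=(h0[...,1]<60).astype(np.uint8);k,l,st,ce=cv2.connectedComponentsWithStats(m)
print("grey top",[(st[i].tolist(),ce[i]+[85,150]) for i in range(1,k) if st[i,4]>80],"cover exp centre top",proj(t,(.6,.2195,.1)),"mid",proj(t,(.6,.2195,.182)))
print("brightness rows of cover crop");print(cv2.resize(cv2.cvtColor(t['color'],cv2.COLOR_BGR2GRAY)[150:214,96:160],(32,32),interpolation=cv2.INTER_AREA)//10)
```

```text
row185 [[20, 23, 99], [95, 8, 189], [98, 13, 222], [24, 37, 179], [40, 31, 216], [42, 27, 219], [10, 188, 186], [14, 174, 209], [37, 117, 105], [20, 173, 206], [12, 193, 206], [17, 50, 173], [60, 12, 218], [66, 12, 218], [21, 27, 180], [103, 18, 224], [20, 25, 181], [22, 27, 182], [14, 150, 187]]
col229 [[7, 47, 169], [23, 20, 169], [104, 22, 225], [22, 32, 178], [103, 10, 221], [90, 14, 220], [10, 187, 198], [16, 177, 208], [26, 129, 117], [21, 168, 205], [11, 186, 207], [10, 152, 129], [21, 32, 170], [90, 10, 214], [24, 31, 195], [104, 24, 225], [41, 18, 201]]
top [([48, 0, 12, 11, 68], [254.5, 158.3]), ([20, 21, 21, 21, 340], [229.0, 185.6])]
scene [([45, 7, 7, 8, 33], [255.2, 163.3]), ([17, 33, 43, 27, 411], [250.5, 204.8]), ([0, 47, 12, 13, 50], [209.6, 208.4])]
grey top [([0, 0, 80, 65, 4339], array([123.40977184, 177.15764001])), ([30, 61, 30, 4, 89], array([129.83146067, 212.80898876]))] cover exp centre top [123.77552685 179.24349686] mid [112.6454419  174.29908455]
brightness rows of cover crop
[[20 13 12 ... 21 21 21]
 [20 12 11 ... 21 21 21]
 [20 11 10 ... 21 21 21]
 ...
 [17 13  9 ... 10 10  8]
 [16 12  9 ... 10  8  6]
 [15 11  9 ... 10  7  6]]
```

Seen from above, the mandarin is at (229.0,185.6) against an expected centre of (229.1,185.4). In scene, the free grip is at (255,163) against (254,162) expected, so the dish is level. Last check is that the cover hasn't moved since it was released, then I hand in.

Run:
```python
from h import *
t7,sc7=pickle.load(open('t7.pkl','rb'));d=pickle.load(open('m3.pkl','rb'));d0=pickle.load(open('d0.pkl','rb'))
for n,a,P in(('scene',sc7,(.6,.2195,.11)),('top',t7,(.6,.2195,.11))):
    u,v=proj(a,P).round().astype(int);g=lambda c:cv2.cvtColor(c['color'],cv2.COLOR_BGR2GRAY)
    A,B=g(a),g(d[n]);T=B[v-22:v+23,u-22:u+23]
    r=cv2.matchTemplate(A[v-34:v+35,u-34:u+35],T,cv2.TM_CCOEFF_NORMED);_,mx,_,loc=cv2.minMaxLoc(r);print(n,(u,v),mx,np.array(loc)-12)
    D=cv2.threshold(cv2.absdiff(T,g(d0[n])[v-22:v+23,u-22:u+23]),30,1,0)[1];print(' changed vs start',D.mean().round(2))
```

```text
scene (np.int64(180), np.int64(259)) 0.7854599952697754 [0 1]
 changed vs start 0.58
top (np.int64(123), np.int64(179)) 0.2959282398223877 [0 9]
 changed vs start 0.75
```

```bash
python3 -c "
from plant import *
print(job_done())"
```

```text
the job is handed in; nothing more can be done
None
```

The job is handed in, though no verdict came back: the cover hangs on the hook, and the arm is holding the level dish by its near grip about 15 cm up, free grip pointing right at the guest's end, mandarin in the middle; image checks agreed, the cover's only roughly.

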